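# Set the hold-down stop of a plate jig with a setting block

## Robot

A 6-joint arm with a two-finger parallel gripper is mounted at the origin on the work surface. World frame = base frame: x ahead of the robot, y to its left, z up, the work surface at z = 0. Lengths are in m, angles in rad, forces in N, time in s.
With the tool pointing down it reaches from about 0.275 to 0.825 m from the base axis. Payload 5.2 kg.
Tool frame: the origin (TCP) lies at the very end of the fingers, on their centre line; the grasp point (between the pads) lies r.grasp_offset behind it (r.grasp_offset is the distance from the TCP to the grasp point, in m); z points along the fingers, y is the line along which they close (so a half turn about z gives the same grasp; the last joint's range is limited). The gripper opens to 93 mm and grips with 3 to 60 N. Pads are 15 mm wide; open, the fingers measure 128 mm over their backs; the gripper's body (75 mm by 188 mm) begins 65 mm behind the grasp point.
Start: joints at [-1.465, 0.259, 1.535, -0, 1.348, -0.203], TCP at [0.167, -0.524, 0.219] pointing down, gripper open.
Joint ranges: [-3.14, 3.14], [-0.91, 2.08], [0.19, 2.58], [-1.22, 4.36], [0.22, 2.71], [-3.12, 3.12]. Speed limits (rad/s): [2.57, 2.57, 3.14, 3.14, 3.14, 3.14].

## Interface

Orientations are given as a 3x3 rotation matrix whose columns are the frame's x, y, z axes.
In Python, from workcell import r, optics gives the robot as it stands. The module is installed in compiled form; this text tells all that it offers.
- The arm moves only by the tool carry_out, never from a script. Its argument "deltas" is a list of rows, each an object of numbers: "x", "y", "z": the shift along the world's x, y, z in cm; "ax", "ay", "az": the turn, a rotation vector about the world's x, y, z in rad; "fingers": the closure in counts, from 0 (fully open) to 255 (shut). In form: [{"x": .., "y": .., "z": .., "ax": .., "ay": .., "az": .., "fingers": ..}, ...]. A call has 1 to 20 rows; each row is the pose to reach, as a shift and turn from the pose commanded when the call began; what a row does not reach only later rows make up. A row lasts 1/8 s, in which the tool goes at most 62.5 mm and 10.7 degrees, less where a joint would pass 70% of its speed; a pose out of reach is approached as far as the arm can. A call with a gripper value outside its range is refused whole. The fingers move at their own pace and stop on an object; the grip force is fixed at half the most. Time passes only in rows, so rows that repeat a pose let the fingers close. It gives the time, the measured TCP pose, the force and the opening at its end, in the units of the state.
- r.observe(): the state, without advancing time (a new reading comes with each control period).
- optics.read_camera(name): name is "side" or "top" or "wrist"; returns (picture, depth): 480x640x3 uint8, red, green, blue; 480x640 float32, m along the optical axis (not along the pixel's ray), 0 where there is no reading.
- optics.get_calibration(name): a dict with "camera_matrix" (3x3 intrinsics, pixels), "D" ([k1, k2, p1, p2, k3] as OpenCV has them; the pictures are not rectified), "origin" and "attitude" of the camera in the world; the wrist camera has in their place "mount" (4x4, takes a point from camera to tool coordinates, whose origin is the TCP and whose axes are the flange's). Camera axes: x right, y down, z forward; pixel columns grow to the right and rows downward; lengths in m; the calibration is good to about 2 mm. A picture is of the moment at which its call begins: read the wrist's pose just before it. get_calibration takes no time and is no camera call.
- r.close_job(): hands the job in, once; it reports no verdict.
The state is a dict: "time": time; "joints": joint angles; "qd": joint speeds; "joint_efforts": joint torques, N m; "tcp_pos": TCP position; "ee_rot": TCP orientation; "ft_force": force on the tool from outside, world axes, zero at the start; "torque": the same for the moment, N m; "gripper_width": finger opening in m.
Only numpy, scipy, OpenCV 4.12 (cv2) and the standard library are available. Lean on these libraries where they do the work, as an engineer would, in place of code of your own. Each camera call takes 0.05 s, during which the arm holds its last target. There are 200 camera calls.

## Task

Take the orange-handled driver from its wooden holder, put it on the square head of the stop screw and turn it clockwise until the foot just drags on the aluminium setting block, firmly enough to feel but not jammed. Check the drag by sliding the block a centimetre or two along its channel with the gripper fingers, then leave the block clamped lightly under the foot and the driver standing on the screw; do not disturb the other things on the bench.

Things in the scene. Friction and masses are not known exactly. Their poses are not given: they have to be found in the camera images.
- jig: Fixed blue-and-steel hold-down jig. Origin on the bench below the screw axis, z up. Bed plate 110 (x) by 210 (y) mm, 12 mm thick, from y = -140 to +70 mm; two guides 10 mm high form a 39 mm wide channel along y for the setting block. A blue column on the -x side carries an arm (34 mm wide, top 77 mm above the bench) over the channel; the stop screw passes down through it.
- screw: Vertical brass stop screw in the jig's arm. Origin at the top centre of its head (108 mm above the bench at the start); z up, x and y square to the head's flats, turning with it. Head: 14 mm square, 19 mm tall above a round 24 mm collar, its top 4 mm a round taper from 14 to 9 mm. Its lower end carries a round brass foot, see contact.
- block: Loose aluminium setting block, 34 (x) by 160 (y) by 26 (z) mm, 0.4 kg, flat in the channel, underside 12 mm above the bench, passing under the foot. Origin at the centre of its underside, y along the channel as jig y. Its -y end (80 mm from the origin) sticks out and can be pushed towards +y with shut fingers. Free, it slides at 2 to 3 N; each newton under the foot adds 1 to 1.5 N of drag.
- post (a point): Middle of the upright steel post with a red band on the block: 16 mm diameter, 36 mm tall, top 74 mm above the bench, 13 mm from the block's -y end. Can be pinched to slide the block.
- holder: Fixed dark wooden holder, 66 by 66 mm, 32 mm tall, open square well 30 mm wide with its floor 5 mm above the bench. Origin under its centre.
- driver_grip (a point): Centre of the orange handle of the loose driver (0.13 kg, standing upright in the holder): round, 28 mm diameter, 50 mm long. Axes as the driver: z up, x and y square to the socket's flats. Fully seated on the screw head, this point is 47 mm above the top of the head.
- driver: The same driver, 90 mm tall; origin at the centre of its lower end, 65 mm below the handle's centre. There it has a steel socket 26 mm square outside, 16 mm square inside (1 mm play on each side of the screw head), 18 mm deep.
- switch_plate: Loose white plastic light switch plate, 86 mm square, 13 mm high, lying flat on the far side. Origin at its underside. Leave alone.
- shower_head: Loose chrome shower head standing on its face, 84 mm across, 60 mm tall. Leave alone.
- dish: Loose small white ceramic dish, 90 mm across, 28 mm high. Leave alone.
- multigrips: Loose steel multigrips with blue grips, about 210 mm long, 17 mm high, lying flat. Leave alone.
- thread (a point): Top of the jig's arm on the screw axis. The coarse multi-start thread lowers the screw 2.5 mm per radian turned clockwise seen from above. Thread friction about 0.06 N m; the screw stays where it is left and stops 3.2 rad clockwise of its start.
- contact (a point): Point on the screw axis where the block's top meets the foot: brass, 22 mm across, sprung (about 7 N per mm). The gap here at the start is unmeasured, anywhere from 0.8 to 3.8 mm, as the foot's length varies. The change in turning torque is too small to feel reliably: judge by the drag on the block. Right is about 6 N between foot and block; 20 N is jammed.
There are look-alikes about, which are no part of the job. Of the things that look like the driver, the largest one is meant. What is meant by the block is not blue, and is the smaller of those in its own colour.

How it is judged:
By the outcome, as a careful person would: the job done as asked, in the order asked, and still so for the second after the job is handed in, with the robot touching nothing.
It also fails if it takes over 72 s, if anything falls off the work surface, if the arm or the gripper's body presses on something with over 40 N, if the wrist force passes 120 N, or if a joint passes its speed limit or range.

## Working session

There is one attempt and no reset: what is moved stays moved. The work goes in short steps, Python scripts to look and compute and a tool call to move; the robot and the scene stay as the last step left them, time stands still between calls to the robot, and variables do not carry over. Pictures are saved under pics/ and viewed, on a budget of 10 in all, crops included, one or two more only if the job needs it, and the job is handed in when it is done.

Besides the shell and the picture viewer there is one more tool, called after "Call:" in YAML: its name, and indented under it one key for each argument. carry_out: Moves the arm, as the interface text tells. Its arguments: {"type":"object","properties":{"deltas":{"type":"array"}},"required":["deltas"]}

```bash
mkdir -p pics
cat > h.py <<'E'
import numpy as np, cv2
from workcell import r, optics
def cal(n, s=None):
    c=optics.get_calibration(n); K=np.array(c["camera_matrix"]);D=np.array(c["D"],float)
    if "mount" in c:
        s=s or r.observe(); T=np.eye(4);T[:3,:3]=s["ee_rot"];T[:3,3]=s["tcp_pos"]
        M=T@np.array(c["mount"]); return K,D,M[:3,3],M[:3,:3]
    return K,D,np.array(c["origin"]),np.array(c["attitude"])
def rays(C,px):
    K,D,o,R=C; u=cv2.undistortPoints(np.array(px,float).reshape(-1,1,2),K,D).reshape(-1,2)
    return o,(R@np.c_[u,np.ones(len(u))].T).T
def onplane(C,px,z):
    o,d=rays(C,px); return o+d*((z-o[2])/d[:,2])[:,None]
def cloud(C,depth):
    v,u=np.mgrid[:480,:640]; px=np.c_[u.ravel(),v.ravel()]
    o,d=rays(C,px); return (o+d*depth.reshape(-1,1)).reshape(480,640,3)
def proj(C,p):
    K,D,o,R=C; return cv2.projectPoints(np.array(p,float).reshape(-1,1,3),cv2.Rodrigues(R.T)[0],-R.T@o,K,D)[0].reshape(-1,2)
def shot(n):
    s=r.observe(); C=cal(n,s) ; im,d=optics.read_camera(n); return C,im,d
E
python3 - <<'E'
from h import *
for n in ("top","side"):
    C,im,d=shot(n); np.savez(n+"0.npz",im=im,d=d); cv2.imwrite(f"pics/{n}0.png",im[:,:,::-1]); print(n,C[2],C[3].round(2).tolist(),C[0][0,0])
s=r.observe();print(s["ee_rot"],s["time"],s["ft_force"],r.grasp_offset,s["gripper_width"])
E
```

```text
top [0.29710115 0.01446018 1.14570489] [[-0.03, -0.98, 0.2], [-1.0, 0.03, -0.01], [-0.0, -0.2, -0.98]] 472.8482112702573
side [0.39800126 0.80262084 0.81672333] [[-0.99, -0.08, 0.1], [-0.13, 0.67, -0.73], [-0.02, -0.73, -0.68]] 439.27827219363945
[[ 9.52690578e-01  3.03941819e-01 -1.84135447e-04]
 [ 3.03941707e-01 -9.52689242e-01  1.62660816e-03]
 [ 3.18970384e-04 -1.60562071e-03 -9.99998660e-01]] 0.1 [-0.33349866 -0.83154245  0.2577908 ] 0.0188 0.09294355916796547
```

View pics/top0.png

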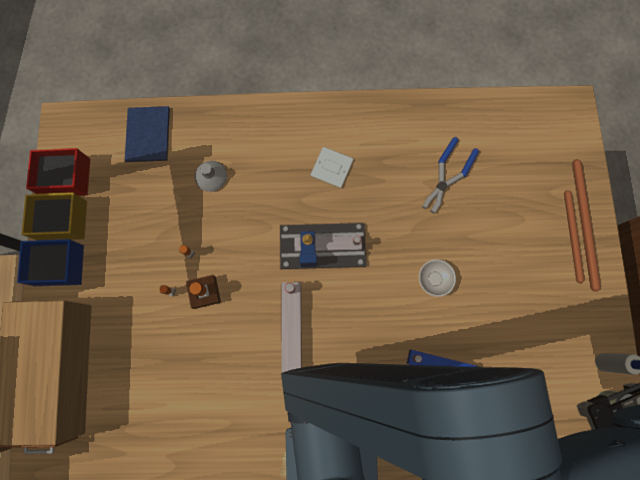

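View pics/side0.png

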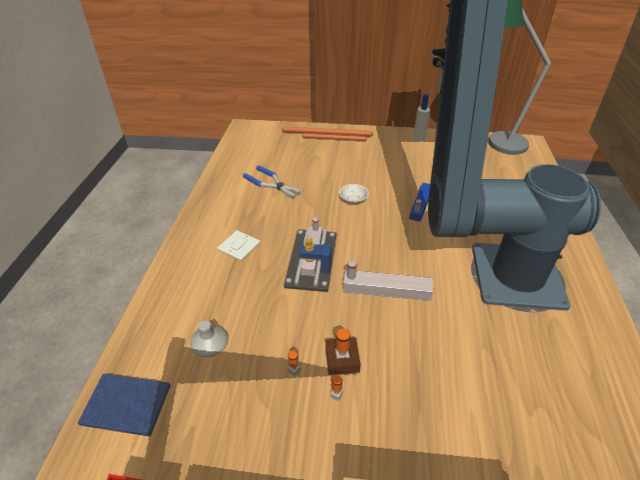

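Drivers: three orange-handled ones, at top (200,288) in the wooden holder, (185,250), and (167,290) loose. The one in the holder is the largest, so it is the one meant. Blocks: the short one in the jig channel (top 345,241), the long bar (290,325) and a blue one (440,358). The short aluminium one in the jig fits. I'll measure these and confirm in a crop.

Run:
```python
from h import *
P={}
for n in ("top","side"):
    f=np.load(n+"0.npz"); im,d=f["im"],f["d"]; C=cal(n); X=cloud(C,d); P[n]=(C,im,X)
    hsv=cv2.cvtColor(im,cv2.COLOR_RGB2HSV)
    roi=np.zeros((480,640),np.uint8)
    if n=="top": roi[220:320,140:400]=1
    else: roi[210:410,270:380]=1
    for nm,lo,hi in (("orange",(3,190,120),(12,255,255)),("blue",(100,120,40),(125,255,255)),("brass",(14,140,110),(24,255,255)),("wood",(3,90,20),(14,230,85)),("red",(0,120,80),(3,255,255))):
        m=cv2.inRange(hsv,lo,hi)*roi
        k,L,st,c=cv2.connectedComponentsWithStats(m)
        for i in range(1,k):
            if st[i,4]>14:
                q=X[(L==i)&(d>0)]; print(n,nm,st[i].tolist(),c[i].round(1),"med",np.median(q,0).round(4),"z",np.percentile(q[:,2],[5,95]).round(4), "y",np.percentile(q[:,1],[3,97]).round(4),"x",np.percentile(q[:,0],[3,97]).round(4))
    if n=="top":
        m=(X[:,:,2]>.027)&(X[:,:,2]<.036); m[:, :180]=0; m[:,225:]=0; m[:265]=0;m[315:]=0
        q=X[m][:,:2].astype(np.float32); print("holder",len(q),cv2.minAreaRect(q))
        m=(X[:,:,2]>.008)&(X[:,:,2]<.015); m[:, :270]=0; m[:,375:]=0; m[:215]=0;m[275:]=0
        q=X[m][:,:2].astype(np.float32); print("bed",len(q),cv2.minAreaRect(q))
a=P["top"][1][215:320,140:380]; b=P["side"][1][210:405,270:390]
a=cv2.resize(a,None,fx=3,fy=3,interpolation=2)[:,:,::-1]; b=cv2.resize(b,None,fx=1.6,fy=1.6)[:,:,::-1]
cv2.imwrite("pics/c1.png",np.vstack([a,np.hstack([cv2.resize(P["side"][1][210:300,280:380],None,fx=2.8,fy=2.8,interpolation=2),cv2.resize(P["side"][1][315:405,270:380],None,fx=2.8,fy=2.8,interpolation=2),np.zeros((252,720-280-308,3),np.uint8)])[:,:,::-1]]))
```

```text
top orange [180, 246, 7, 5, 24] [183.4 247.8] med [0.5203 0.3284 0.0636] z [0.0607 0.0663] y [0.3222 0.3364] x [0.5164 0.5248]
top orange [192, 282, 9, 10, 40] [196.7 285.2] med [0.4281 0.2873 0.0957] z [0.0927 0.0994] y [0.2797 0.2971] x [0.4168 0.435 ]
top blue [301, 232, 13, 6, 36] [306.6 233.2] med [0.5429 0.0401 0.0776] z [0.0733 0.0812] y [0.0239 0.0518] x [0.5351 0.5456]
top blue [300, 241, 16, 22, 263] [307.3 253.7] med [0.4929 0.0389 0.0785] z [0.0749 0.0817] y [0.0214 0.0537] x [0.4751 0.5163]
top brass [303, 235, 9, 9, 48] [306.4 239.1] med [0.5238 0.0396 0.0981] z [0.0877 0.1105] y [0.031 0.047] x [0.5163 0.5315]
top wood [184, 247, 7, 9, 36] [187.5 251.7] med [0.5151 0.3234 0.0429] z [0.0122 0.0602] y [0.3202 0.3366] x [0.5095 0.5228]
top wood [187, 275, 33, 34, 635] [204.  292.1] med [0.4145 0.2807 0.0331] z [0.0203 0.074 ] y [0.2568 0.3234] x [0.3882 0.4522]
top wood [164, 287, 8, 7, 31] [168.1 290.5] med [0.4231 0.3658 0.0524] z [0.0277 0.0632] y [0.3635 0.3719] x [0.4164 0.4296]
holder 555 ((0.4219408929347992, 0.29214590787887573), (0.06678716838359833, 0.0674952343
[... 482 characters left out ...]
2] z [0.0393 0.0659] y [0.3209 0.3388] x [0.5097 0.5261]
side orange [332, 375, 10, 17, 118] [336.6 383.3] med [0.4258 0.3779 0.0617] z [0.0373 0.0659] y [0.3663 0.3824] x [0.4174 0.4332]
side blue [300, 244, 31, 12, 216] [318.2 250. ] med [0.4992 0.0426 0.0791] z [0.076  0.0816] y [0.0226 0.055 ] x [0.4763 0.5447]
side brass [305, 238, 8, 13, 83] [308.5 244.3] med [0.5266 0.0418 0.0939] z [0.0799 0.1098] y [0.0338 0.0484] x [0.5183 0.535 ]
side brass [306, 259, 7, 3, 17] [309.  259.8] med [0.5259 0.0434 0.0457] z [0.0413 0.0479] y [0.0409 0.0476] x [0.5186 0.5337]
side wood [328, 364, 32, 11, 234] [343.5 369.1] med [0.4153 0.3216 0.0174] z [0.0034 0.03  ] y [0.3152 0.3279] x [0.3862 0.4454]
```

View pics/c1.png

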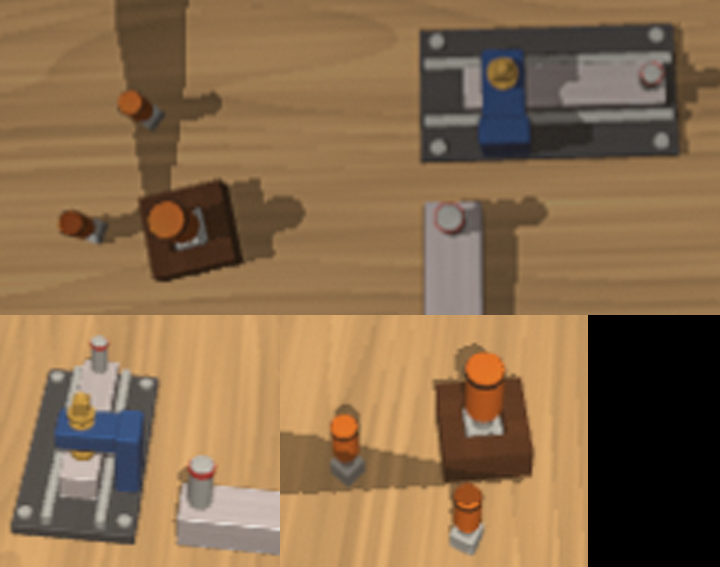

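The crop confirms it: the driver in the holder (side 342,338) is clearly larger than the two loose ones. The block in the jig is the shorter aluminium one, with its red-banded post on the right (top 357,240). Next I'll take closer wrist views over the jig and then the holder.

Call:
carry_out:
  deltas:
    - {"x":3.3,"y":5.2,"z":1}
    - {"x":6.6,"y":10.4,"z":2}
    - {"x":9.9,"y":15.6,"z":3}
    - {"x":13.2,"y":20.8,"z":4}
    - {"x":16.5,"y":26,"z":5}
    - {"x":19.8,"y":31.2,"z":6}
    - {"x":23.1,"y":36.4,"z":7}
    - {"x":26.4,"y":41.6,"z":8}
    - {"x":29.7,"y":46.8,"z":8}
    - {"x":33,"y":52,"z":8}
    - {"x":33,"y":52,"z":8}
    - {"x":33,"y":52,"z":8}

```text
validation failed for argument at $.de...
```

Run:
```python
from h import *
s=r.observe(); print(s["time"],s["tcp_pos"],s["joints"],s["ft_force"])
print(optics.get_calibration("wrist"))
C,im,d=shot("wrist"); np.savez("w1.npz",im=im,d=d,o=C[2],R=C[3]); cv2.imwrite("pics/w1.png",im[:,:,::-1])
```

```text
0.1 [ 0.16711401 -0.52348415  0.21791607] [-1.46480632e+00  2.59261246e-01  1.53594763e+00 -1.12997855e-05
  1.34802074e+00 -2.02835149e-01] [-0.33349866 -0.83154245  0.2577908 ]
{'camera_matrix': array([[424.63799663,   0.        , 321.67117065],
       [  0.        , 424.63799663, 235.20727599],
       [  0.        ,   0.        ,   1.        ]]), 'D': array([-0.00282784,  0.        ,  0.        ,  0.        ,  0.        ]), 'mount': array([[ 2.98690506e-04, -9.70360347e-01, -2.41662385e-01,
         6.60262212e-02],
       [ 9.99999948e-01,  2.59876093e-04,  1.92487690e-04,
         2.66578815e-04],
       [-1.23980146e-04, -2.41662430e-01,  9.70360374e-01,
        -1.65805332e-01],
       [ 0.00000000e+00,  0.00000000e+00,  0.00000000e+00,
         1.00000000e+00]])}
```

View pics/w1.png

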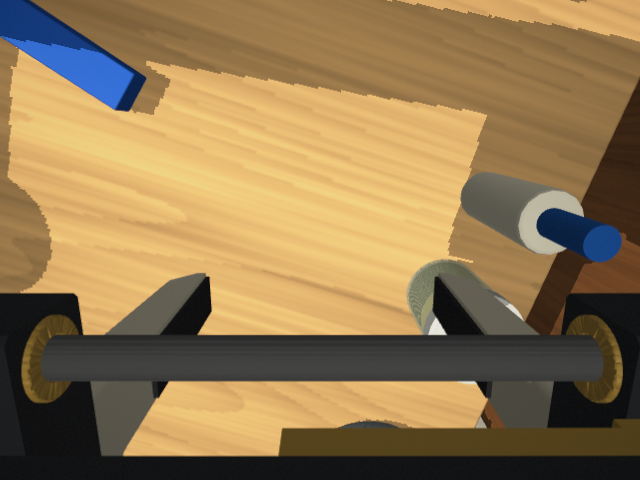

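The first call was refused because every key is required, so the arm hasn't moved. That wrist picture only shows empty bench with a blue bar (70,50) and a bottle (540,215). I'll resend the move with all keys.

Call:
carry_out:
  deltas:
    - {"x":5,"y":3,"z":1,"ax":0,"ay":0,"az":-0.03,"fingers":0}
    - {"x":9,"y":8,"z":2,"ax":0,"ay":0,"az":-0.06,"fingers":0}
    - {"x":13,"y":13,"z":3,"ax":0,"ay":0,"az":-0.09,"fingers":0}
    - {"x":17,"y":18,"z":4,"ax":0,"ay":0,"az":-0.12,"fingers":0}
    - {"x":21,"y":23,"z":5,"ax":0,"ay":0,"az":-0.15,"fingers":0}
    - {"x":24,"y":28,"z":6,"ax":0,"ay":0,"az":-0.18,"fingers":0}
    - {"x":27,"y":33,"z":7,"ax":0,"ay":0,"az":-0.21,"fingers":0}
    - {"x":30,"y":38,"z":8,"ax":0,"ay":0,"az":-0.24,"fingers":0}
    - {"x":32,"y":43,"z":8,"ax":0,"ay":0,"az":-0.27,"fingers":0}
    - {"x":34,"y":48,"z":8,"ax":0,"ay":0,"az":-0.3,"fingers":0}
    - {"x":35,"y":53,"z":8,"ax":0,"ay":0,"az":-0.31,"fingers":0}
    - {"x":35,"y":53,"z":8,"ax":0,"ay":0,"az":-0.31,"fingers":0}
    - {"x":35,"y":53,"z":8,"ax":0,"ay":0,"az":-0.31,"fingers":0}
    - {"x":35,"y":53,"z":8,"ax":0,"ay":0,"az":-0.31,"fingers":0}

```text
time: 1.9
tcp_pos: [0.517, 0.0047, 0.2986]
ee_rot: [[1.0, -0.003, -0.0], [-0.003, -1.0, -0.0], [-0.0, 0.0, -1.0]]
ft_force: [-0.3, -0.2, 0.0]
gripper_width: 0.0931
```

Run:
```python
from h import *
s=r.observe(); print(s["time"],s["tcp_pos"],s["joints"],s["ft_force"])
C,im,d=shot("wrist"); np.savez("w1.npz",im=im,d=d,o=C[2],R=C[3]); cv2.imwrite("pics/w1b.png",im[:,:,::-1])
```

```text
1.9 [0.51699171 0.00473627 0.29856381] [-2.06533976e-01  1.56487107e-01  1.47079696e+00 -3.97309137e-04
  1.51451203e+00  1.36717782e+00] [-0.28213259 -0.21768668  0.04529953]
```

View pics/w1b.png

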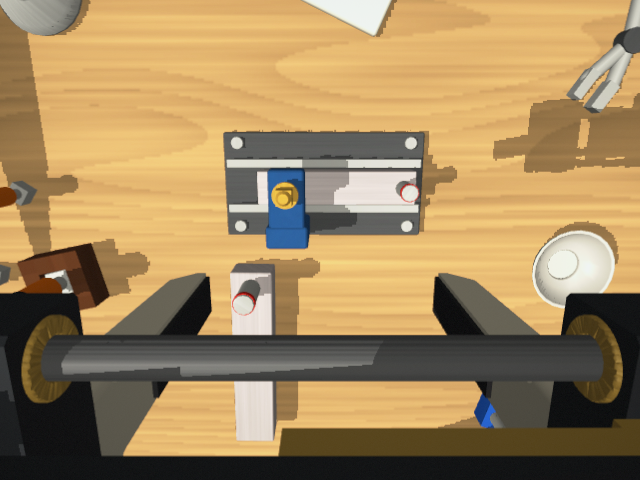

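The wrist view shows the screw head at (284,196), post top at (409,191), and bed corners around (223,131)–(424,234). I'll work out positions from it.

```bash
cat >> h.py <<'E'
def load(f):
    g=np.load(f); n="wrist"; K,D,_,_=cal("wrist"); return (K,D,g["o"],g["R"]),g["im"],g["d"]
def tri(Cs,pxs):
    A=np.zeros((3,3));b=np.zeros(3)
    for C,p in zip(Cs,pxs):
        o,d=rays(C,[p]);d=d[0]/np.linalg.norm(d[0]);M=np.eye(3)-np.outer(d,d);A+=M;b+=M@o
    return np.linalg.solve(A,b)
E
python3 - <<'E'
from h import *
C,im,d=load("w1.npz"); X=cloud(C,d); hsv=cv2.cvtColor(im,cv2.COLOR_RGB2HSV)
m=(X[:,:,2]>.006)&(X[:,:,2]<.018); m[:120]=0;m[240:]=0;m[:,:210]=0;m[:,440:]=0
R=cv2.minAreaRect(X[m][:,:2].astype(np.float32));print("bed",R)
m=(abs(X[:,:,2]-.038)<.004); m[:160]=0;m[210:]=0;m[:,:240]=0;m[:,440:]=0
print("block",cv2.minAreaRect(X[m][:,:2].astype(np.float32)),np.median(X[m][:,2]))
m=cv2.inRange(hsv,(14,140,60),(28,255,255));m[:170]=0;m[220:]=0;m[:,:260]=0;m[:,310:]=0
q=X[(m>0)];print("brass",len(q),np.percentile(q[:,2],[5,50,98]))
t=X[(m>0)&(X[:,:,2]>.104)];print("head top",len(t),t.mean(0),t.max(0),t.min(0))
m=(X[:,:,2]>.066)&(X[:,:,2]<.08);m[:170]=0;m[210:]=0;m[:,:390]=0;m[:,425:]=0
v,u=np.nonzero(m);print("post",len(u),u.mean(),v.mean(),X[m].mean(0), onplane(C,[[u.mean(),v.mean()]],.074))
E
```

```text
bed ((0.5258374214172363, 0.0024436190724372864), (0.21069185435771942, 0.10939309000968933), 89.84727478027344)
block ((0.5260100364685059, -0.01021052896976471), (0.15963859856128693, 0.03366030752658844), 89.81913757324219) 0.03786600118461131
brass 545 [0.08784171 0.10210303 0.10864115]
head top 212 [0.52680591 0.03686766 0.10991155] [0.58315341 0.0441907  0.46435014] [0.51935617 0.00429601 0.10400197]
post 278 408.99640287769785 192.6294964028777 [ 0.52609603 -0.07677252  0.07328905] [[ 0.52620787 -0.07662844  0.074     ]]
```

Call:
carry_out:
  deltas:
    - {"x":0.3,"y":1,"z":-5,"ax":0,"ay":0,"az":0,"fingers":0}
    - {"x":0.6,"y":2.5,"z":-10,"ax":0,"ay":0,"az":0,"fingers":0}
    - {"x":0.6,"y":3.5,"z":-15,"ax":0,"ay":0,"az":0,"fingers":0}
    - {"x":0.6,"y":3.5,"z":-15,"ax":0,"ay":0,"az":0,"fingers":0}
    - {"x":0.6,"y":3.5,"z":-15,"ax":0,"ay":0,"az":0,"fingers":0}

```text
time: 2.58
tcp_pos: [0.5244, 0.0399, 0.1505]
ee_rot: [[1.0, -0.002, 0.002], [-0.002, -1.0, -0.001], [0.002, 0.001, -1.0]]
ft_force: [-0.6, 0.7, 0.4]
gripper_width: 0.0931
```

Run:
```python
from h import *
C,im,d=shot("wrist"); np.savez("w2.npz",im=im,d=d,o=C[2],R=C[3])
s=r.observe();print(s["time"],s["tcp_pos"])
c=im[170:350,220:420];cv2.imwrite("pics/w2.png",cv2.resize(c,None,fx=3,fy=3,interpolation=2)[:,:,::-1])
```

```text
2.625 [0.52496349 0.03988343 0.15108232]
```

View pics/w2.png

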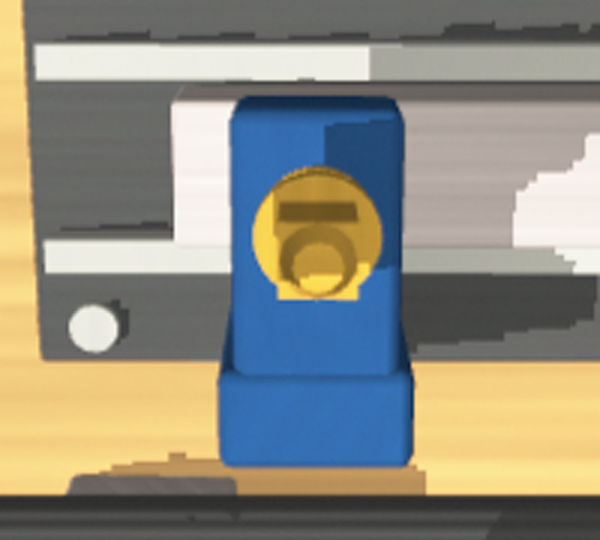

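The screw head's flat top is at crop (318,268), i.e. image (326,259), and its flats lie square to the image, so its yaw is about 0 mod 90°. Next is the holder.

Call:
carry_out:
  deltas:
    - {"x":0,"y":0,"z":4,"ax":0,"ay":0,"az":0,"fingers":0}
    - {"x":-2,"y":5,"z":7,"ax":0,"ay":0,"az":0,"fingers":0}
    - {"x":-4,"y":10,"z":9,"ax":0,"ay":0,"az":0,"fingers":0}
    - {"x":-6,"y":15,"z":9,"ax":0,"ay":0,"az":0,"fingers":0}
    - {"x":-8,"y":20,"z":9,"ax":0,"ay":0,"az":0,"fingers":0}
    - {"x":-10,"y":25,"z":9,"ax":0,"ay":0,"az":0,"fingers":0}
    - {"x":-10,"y":25,"z":9,"ax":0,"ay":0,"az":0,"fingers":0}
    - {"x":-10,"y":25,"z":9,"ax":0,"ay":0,"az":0,"fingers":0}
    - {"x":-10,"y":25,"z":9,"ax":0,"ay":0,"az":0,"fingers":0}

```text
time: 3.75
tcp_pos: [0.4242, 0.2898, 0.2395]
ee_rot: [[1.0, -0.003, 0.002], [-0.003, -1.0, 0.0], [0.002, -0.0, -1.0]]
ft_force: [0.9, 0.2, -0.5]
gripper_width: 0.0931
```

Run:
```python
from h import *
s=r.observe();print(s["time"],s["tcp_pos"])
C,im,d=shot("wrist"); np.savez("w3.npz",im=im,d=d,o=C[2],R=C[3])
hsv=cv2.cvtColor(im,cv2.COLOR_RGB2HSV); X=cloud(C,d)
C1,_,_=load("w1.npz");C2,_,_=load("w2.npz")
print("head",onplane(C2,[[326,259.3]],.108),onplane(C1,[[283.5,198]],.108))
m=cv2.inRange(hsv,(3,170,60),(13,255,255))
k,L,st,c=cv2.connectedComponentsWithStats(m)
for i in range(1,k):
    if st[i,4]>300: 
        q=X[L==i]; t=q[q[:,2]>.092]; print(st[i],c[i],len(t), t.mean(0) if len(t) else 0, (t[:,:2].max(0)+t[:,:2].min(0))/2 if len(t) else 0)
p=proj(C,[[.422,.292,.05]])[0]; print(p)
x,y=(p-[100,90]).astype(int); x=max(x,0);y=max(y,0)
print("crop org",x,y);cv2.imwrite("pics/w3.png",cv2.resize(im[y:y+180,x:x+200],None,fx=3,fy=3,interpolation=2)[:,:,::-1])
```

```text
3.75 [0.42424047 0.28979769 0.23948365]
head [[0.52607011 0.03722634 0.108     ]] [[0.52688194 0.03644389 0.108     ]]
[331 166  22  30 322] [341.47826087 178.04968944] 1 [0.49010331 0.28926144 0.40538881] [0.49010331 0.28926144]
[210 196  28  28 535] [223.06168224 208.80373832] 7 [0.49010331 0.28926144 0.40538881] [0.49010331 0.28926144]
[283 198  73  53 821] [310.9817296  219.12180268] 52 [0.42382296 0.28460806 0.09327763] [0.42226002 0.28984502]
[318.51973192 212.6360726 ]
crop org 218 122
```

View pics/w3.png

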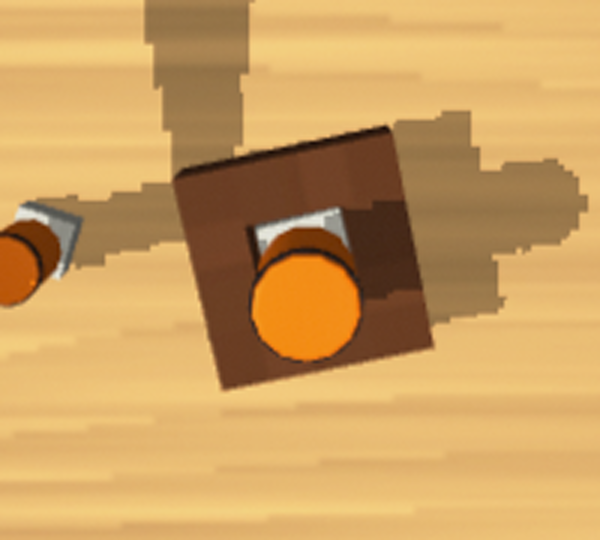

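Run:
```python
from h import *
C,im,d=load("w3.npz"); f=lambda p:(np.array(p)+.5)/3-.5+[218,122]
print("top w",onplane(C,[f((306,305))],.095))
P=onplane(C,[f((255,226)),f((340,208))],.03);e=P[1]-P[0];print("socket edge",P,np.linalg.norm(e),np.degrees(np.arctan2(e[0],-e[1])))
for a,b in (((180,178),(388,128)),((222,389),(433,347)),((178,180),(222,389)),((388,128),(433,347))):
    P=onplane(C,[f(a),f(b)],.032);e=P[1]-P[0];print("holder",P.mean(0),np.linalg.norm(e),np.degrees(np.arctan2(e[0],-e[1])))
g=np.load("top0.npz");T=cal("top");S=cal("side")
hs=np.load("side0.npz")["im"]; h=cv2.cvtColor(hs,cv2.COLOR_RGB2HSV); m=cv2.inRange(h,(3,190,120),(13,255,255));m[:325]=0;m[341:]=0;m[:,:330]=0;m[:,355:]=0
v,u=np.nonzero(m);ps=[(u.min()+u.max())/2,(v.min()+v.max())/2];print("side top px",ps)
print("tri wrist+side",tri([C,S],[f((306,305)),ps]),"side plane",onplane(S,[ps],.095))
```

```text
top w [[0.42248724 0.29083375 0.095     ]]
socket edge [[0.43237271 0.30621013 0.03      ]
 [0.43766581 0.28098212 0.03      ]] 0.02577729942061506 11.849384226737607
holder [0.45405498 0.29752016 0.032     ] 0.062379939965076715 13.252727564089621
holder [0.38915247 0.28483576 0.032     ] 0.06535957766530734 11.48185896939659
holder [0.41448453 0.32267145 0.032     ] 0.06472598752619457 -79.65803736832068
holder [0.42843141 0.2599854  0.032     ] 0.06710013714902344 -77.65061849257056
side top px [np.float64(342.5), np.float64(334.5)]
tri wrist+side [0.42256602 0.2909052  0.09442652] side plane [[0.42273947 0.29140994 0.095     ]]
```

Driver axis is (0.4225, 0.291), top z 0.0944, yaw about 11.8°. Screw axis is about (0.5265, 0.037). Now I'll rotate, descend and grasp.

Call:
carry_out:
  deltas:
    - {"x":-0.1,"y":0.1,"z":-2,"ax":0,"ay":0,"az":0.18,"fingers":0}
    - {"x":-0.1,"y":0.1,"z":-4,"ax":0,"ay":0,"az":0.36,"fingers":0}
    - {"x":-0.1,"y":0.1,"z":-6,"ax":0,"ay":0,"az":0.54,"fingers":0}
    - {"x":-0.1,"y":0.1,"z":-8,"ax":0,"ay":0,"az":0.72,"fingers":0}
    - {"x":-0.1,"y":0.1,"z":-10,"ax":0,"ay":0,"az":0.9,"fingers":0}
    - {"x":-0.1,"y":0.1,"z":-11,"ax":0,"ay":0,"az":1.08,"fingers":0}
    - {"x":-0.1,"y":0.1,"z":-12,"ax":0,"ay":0,"az":1.26,"fingers":0}
    - {"x":-0.1,"y":0.1,"z":-13,"ax":0,"ay":0,"az":1.44,"fingers":0}
    - {"x":-0.1,"y":0.1,"z":-13.5,"ax":0,"ay":0,"az":1.62,"fingers":0}
    - {"x":-0.1,"y":0.1,"z":-14,"ax":0,"ay":0,"az":1.78,"fingers":0}
    - {"x":-0.1,"y":0.1,"z":-14,"ax":0,"ay":0,"az":1.78,"fingers":0}

```text
time: 5.18
tcp_pos: [0.4226, 0.2909, 0.0984]
ee_rot: [[-0.203, 0.979, -0.001], [0.979, 0.203, -0.0], [-0.0, -0.001, -1.0]]
ft_force: [-1.0, -0.1, 0.5]
gripper_width: 0.0927
```

Call:
carry_out:
  deltas:
    - {"x":0,"y":0,"z":-2.5,"ax":0,"ay":0,"az":0,"fingers":0}
    - {"x":0,"y":0,"z":-4.7,"ax":0,"ay":0,"az":0,"fingers":0}
    - {"x":0,"y":0,"z":-4.7,"ax":0,"ay":0,"az":0,"fingers":120}
    - {"x":0,"y":0,"z":-4.7,"ax":0,"ay":0,"az":0,"fingers":200}
    - {"x":0,"y":0,"z":-4.7,"ax":0,"ay":0,"az":0,"fingers":255}
    - {"x":0,"y":0,"z":-4.7,"ax":0,"ay":0,"az":0,"fingers":255}
    - {"x":0,"y":0,"z":-4.7,"ax":0,"ay":0,"az":0,"fingers":255}
    - {"x":0,"y":0,"z":-4.7,"ax":0,"ay":0,"az":0,"fingers":255}

```text
time: 6.18
tcp_pos: [0.4222, 0.2921, 0.0518]
ee_rot: [[-0.206, 0.978, 0.0], [0.978, 0.206, 0.0], [0.0, 0.0, -1.0]]
ft_force: [0.1, -0.7, 0.1]
gripper_width: 0.0375
```

Call:
carry_out:
  deltas:
    - {"x":0,"y":0,"z":0,"ax":0,"ay":0,"az":0,"fingers":255}
    - {"x":0,"y":0,"z":0,"ax":0,"ay":0,"az":0,"fingers":255}
    - {"x":0,"y":0,"z":0,"ax":0,"ay":0,"az":0,"fingers":255}
    - {"x":0,"y":0,"z":0,"ax":0,"ay":0,"az":0,"fingers":255}
    - {"x":0,"y":0,"z":3,"ax":0,"ay":0,"az":0,"fingers":255}
    - {"x":0,"y":0,"z":7,"ax":0,"ay":0,"az":0,"fingers":255}
    - {"x":0,"y":0,"z":12,"ax":0,"ay":0,"az":0,"fingers":255}
    - {"x":0,"y":0,"z":15,"ax":0,"ay":0,"az":0,"fingers":255}
    - {"x":0,"y":0,"z":15,"ax":0,"ay":0,"az":0,"fingers":255}

```text
time: 7.3
tcp_pos: [0.4235, 0.2926, 0.2038]
ee_rot: [[-0.207, 0.978, 0.005], [0.978, 0.207, 0.002], [0.001, 0.005, -1.0]]
ft_force: [0.6, -0.0, -1.4]
gripper_width: 0.0279
```

Call:
carry_out:
  deltas:
    - {"x":1,"y":-2.4,"z":0,"ax":0,"ay":0,"az":-0.03,"fingers":255}
    - {"x":2.8,"y":-6.8,"z":0,"ax":0,"ay":0,"az":-0.06,"fingers":255}
    - {"x":4.8,"y":-11.8,"z":0,"ax":0,"ay":0,"az":-0.1,"fingers":255}
    - {"x":6.8,"y":-16.6,"z":0,"ax":0,"ay":0,"az":-0.14,"fingers":255}
    - {"x":8.6,"y":-21,"z":0,"ax":0,"ay":0,"az":-0.18,"fingers":255}
    - {"x":9.8,"y":-24,"z":-1,"ax":0,"ay":0,"az":-0.206,"fingers":255}
    - {"x":10.4,"y":-25.4,"z":-2,"ax":0,"ay":0,"az":-0.206,"fingers":255}
    - {"x":10.4,"y":-25.4,"z":-3,"ax":0,"ay":0,"az":-0.206,"fingers":255}
    - {"x":10.4,"y":-25.4,"z":-3,"ax":0,"ay":0,"az":-0.206,"fingers":255}
    - {"x":10.4,"y":-25.4,"z":-3,"ax":0,"ay":0,"az":-0.206,"fingers":255}
    - {"x":10.4,"y":-25.4,"z":-3,"ax":0,"ay":0,"az":-0.206,"fingers":255}

```text
time: 8.68
tcp_pos: [0.5263, 0.0389, 0.1722]
ee_rot: [[-0.003, 1.0, 0.001], [1.0, 0.003, -0.0], [-0.0, 0.001, -1.0]]
ft_force: [0.3, 0.2, -0.7]
gripper_width: 0.0276
```

Run:
```python
from h import *
s=r.observe();print(s["time"],s["tcp_pos"],s["joints"][5])
S,im,d=shot("side"); np.savez("s1.npz",im=im,d=d)
T,it,_=shot("top"); np.savez("t1.npz",im=it)
p=proj(S,[[.5265,.037,.11]])[0].astype(int);print(p)
a=cv2.resize(im[p[1]-50:p[1]+30,p[0]-50:p[0]+50],None,fx=6,fy=6,interpolation=2)
print("org",p-[50,50]);cv2.imwrite("pics/s1.png",a[:,:,::-1])
```

```text
8.675 [0.52627462 0.03885379 0.17222235] -0.14134101373829142
[308 238]
org [258 188]
```

View pics/s1.png

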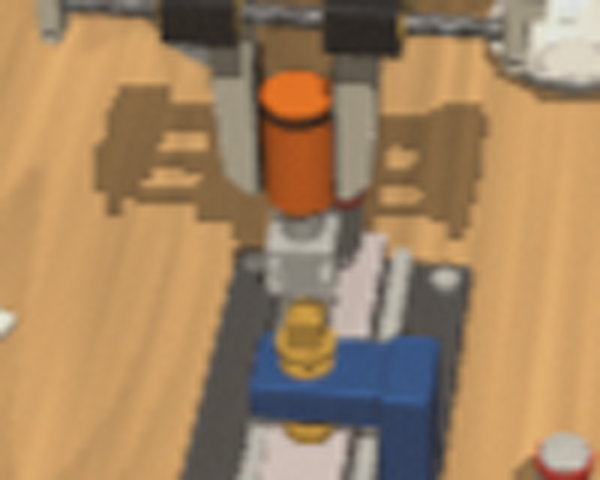

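The driver hangs upright in the fingers, with the socket bottom at crop (302,297) just above the screw head at (306,305). I'll check the lateral offsets numerically.

Run:
```python
from h import *
S=cal("side");T=cal("top")
f=lambda p:(np.array(p)+.5)/6-.5+[258,188]
print("handle top",onplane(S,[f((296,97))],.2157))
def ony(C,p,y):
    o,d=rays(C,[p]);return o+d[0]*(y-o[1])/d[0][1]
print("socket bottom L,R",ony(S,f((267,293)),.0505),ony(S,f((334,298)),.0505))
print("head top",onplane(S,[f((307,305))],.108))
im=np.load("t1.npz")["im"];h=cv2.cvtColor(im,cv2.COLOR_RGB2HSV);m=cv2.inRange(h,(3,150,60),(13,255,255));m[:200]=0;m[265:]=0;m[:,:280]=0;m[:,340:]=0
v,u=np.nonzero(m);print(len(u),u.min(),u.max(),v.min(),v.max(),onplane(T,[[(u.min()+u.max())/2,(v.min()+v.max())/2]],.2157) if len(u) else 0)
g=np.load("top0.npz")["im"];h=cv2.cvtColor(g,cv2.COLOR_RGB2HSV);m=cv2.inRange(h,(14,140,110),(24,255,255));m[:230]=0;m[250:]=0
```

```text
handle top [[0.52697773 0.03787281 0.2157    ]]
socket bottom L,R [0.53917149 0.0505     0.12783151] [0.51276821 0.0505     0.1278813 ]
head top [[0.52624883 0.03413241 0.108     ]]Traceback (most recent call last):
  File "<stdin>", line 10, in <module>
    return umr_minimum(a, axis, None, out, keepdims, initial, where)
ValueError: zero-size array to reduction operation minimum which has no identity
```

Well aligned (under 1 mm). Lowering.

Call:
carry_out:
  deltas:
    - {"x":0,"y":-0.05,"z":-1,"ax":0,"ay":0,"az":0,"fingers":255}
    - {"x":0,"y":-0.05,"z":-1.8,"ax":0,"ay":0,"az":0,"fingers":255}
    - {"x":0,"y":-0.05,"z":-2.2,"ax":0,"ay":0,"az":0,"fingers":255}
    - {"x":0,"y":-0.05,"z":-2.6,"ax":0,"ay":0,"az":0,"fingers":255}
    - {"x":0,"y":-0.05,"z":-2.6,"ax":0,"ay":0,"az":0,"fingers":255}

```text
time: 9.4
tcp_pos: [0.5261, 0.0376, 0.1452]
ee_rot: [[-0.002, 1.0, -0.001], [1.0, 0.002, 0.0], [0.0, -0.001, -1.0]]
ft_force: [0.4, 0.3, -0.7]
gripper_width: 0.0275
```

Call:
carry_out:
  deltas:
    - {"x":0,"y":0,"z":-0.4,"ax":0,"ay":0,"az":0,"fingers":255}
    - {"x":0,"y":0,"z":-0.7,"ax":0,"ay":0,"az":0,"fingers":255}
    - {"x":0,"y":0,"z":-0.7,"ax":0,"ay":0,"az":0,"fingers":255}

```text
time: 9.78
tcp_pos: [0.526, 0.0376, 0.1383]
ee_rot: [[-0.002, 1.0, -0.0], [1.0, 0.002, 0.0], [0.0, -0.0, -1.0]]
ft_force: [-0.4, 0.8, -1.6]
gripper_width: 0.0277
```

Seated freely. The first turn is 0.75 rad clockwise; that can't jam even with the smallest gap. Then I release and rise.

Call:
carry_out:
  deltas:
    - {"x":0,"y":0,"z":-0.05,"ax":0,"ay":0,"az":-0.13,"fingers":255}
    - {"x":0,"y":0,"z":-0.05,"ax":0,"ay":0,"az":-0.26,"fingers":255}
    - {"x":0,"y":0,"z":-0.1,"ax":0,"ay":0,"az":-0.39,"fingers":255}
    - {"x":0,"y":0,"z":-0.1,"ax":0,"ay":0,"az":-0.52,"fingers":255}
    - {"x":0,"y":0,"z":-0.15,"ax":0,"ay":0,"az":-0.65,"fingers":255}
    - {"x":0,"y":0,"z":-0.2,"ax":0,"ay":0,"az":-0.75,"fingers":255}
    - {"x":0,"y":0,"z":-0.2,"ax":0,"ay":0,"az":-0.75,"fingers":255}
    - {"x":0,"y":0,"z":-0.2,"ax":0,"ay":0,"az":-0.75,"fingers":255}

```text
time: 10.78
tcp_pos: [0.5268, 0.0378, 0.1369]
ee_rot: [[0.679, 0.734, 0.001], [0.734, -0.679, 0.0], [0.001, 0.001, -1.0]]
ft_force: [1.9, 2.6, 0.2]
gripper_width: 0.0277
```

```bash
python3 -c "
from h import *
s=r.observe();print(s['time'],s['ft_force'],s['torque'],s['tcp_pos'],s['joints'][5])"
```

```text
10.775 [1.93706985 2.59107672 0.22129392] [ 0.65601969 -0.54013073 -0.02344739] [0.52675508 0.03778227 0.13692432] 0.6056146054123996
```

Call:
carry_out:
  deltas:
    - {"x":0,"y":0,"z":0,"ax":0,"ay":0,"az":0,"fingers":120}
    - {"x":0,"y":0,"z":0,"ax":0,"ay":0,"az":0,"fingers":120}
    - {"x":0,"y":0,"z":0,"ax":0,"ay":0,"az":0,"fingers":120}
    - {"x":0,"y":0,"z":3,"ax":0,"ay":0,"az":0,"fingers":120}
    - {"x":0,"y":0,"z":6,"ax":0,"ay":0,"az":0,"fingers":120}

```text
time: 11.4
tcp_pos: [0.5257, 0.0374, 0.197]
ee_rot: [[0.68, 0.733, -0.002], [0.733, -0.68, -0.0], [-0.001, -0.001, -1.0]]
ft_force: [-0.4, 0.9, 0.5]
gripper_width: 0.0493
```

Call:
carry_out:
  deltas:
    - {"x":0,"y":-3,"z":0.5,"ax":0,"ay":0,"az":0.18,"fingers":120}
    - {"x":0,"y":-7,"z":0,"ax":0,"ay":0,"az":0.36,"fingers":120}
    - {"x":0,"y":-10,"z":-2,"ax":0,"ay":0,"az":0.54,"fingers":120}
    - {"x":0,"y":-11.4,"z":-5,"ax":0,"ay":0,"az":0.7,"fingers":120}
    - {"x":0,"y":-11.4,"z":-9,"ax":0,"ay":0,"az":0.75,"fingers":120}
    - {"x":0,"y":-11.4,"z":-13,"ax":0,"ay":0,"az":0.75,"fingers":120}
    - {"x":0,"y":-11.4,"z":-15.2,"ax":0,"ay":0,"az":0.75,"fingers":120}
    - {"x":0,"y":-11.4,"z":-15.2,"ax":0,"ay":0,"az":0.75,"fingers":255}
    - {"x":0,"y":-11.4,"z":-15.2,"ax":0,"ay":0,"az":0.75,"fingers":255}
    - {"x":0,"y":-11.4,"z":-15.2,"ax":0,"ay":0,"az":0.75,"fingers":255}
    - {"x":0,"y":-11.4,"z":-15.2,"ax":0,"ay":0,"az":0.75,"fingers":255}
    - {"x":0,"y":-11.4,"z":-15.2,"ax":0,"ay":0,"az":0.75,"fingers":255}
    - {"x":0,"y":-11.4,"z":-15.2,"ax":0,"ay":0,"az":0.75,"fingers":255}
    - {"x":0,"y":-11.4,"z":-15.2,"ax":0,"ay":0,"az":0.75,"fingers":255}

```text
time: 13.15
tcp_pos: [0.5268, -0.0767, 0.0457]
ee_rot: [[-0.002, 1.0, 0.002], [1.0, 0.002, -0.001], [-0.001, 0.002, -1.0]]
ft_force: [-1.5, -0.2, 5.9]
gripper_width: 0.0151
```

Run:
```python
from h import *
s=r.observe();print(s["time"],s["tcp_pos"],s["ft_force"],s["gripper_width"])
S,im,d=shot("side");np.savez("s2.npz",im=im)
a=cv2.resize(im[190:290,260:380],None,fx=5,fy=5,interpolation=2);cv2.imwrite("pics/s2.png",a[:,:,::-1])
```

```text
13.15 [ 0.52681257 -0.07673136  0.0457373 ] [-1.53286826 -0.15000902  5.91423637] 0.015080872243259614
```

View pics/s2.png

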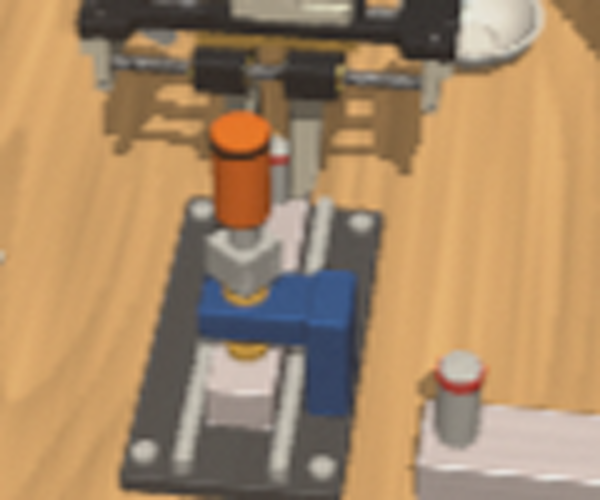

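The driver stands on the screw at crop (240,200), turned, and the fingers are on the post (285,165). Now I'll slide the block: −y first, then back.

Call:
carry_out:
  deltas:
    - {"x":0,"y":-0.3,"z":0,"ax":0,"ay":0,"az":0,"fingers":255}
    - {"x":0,"y":-0.6,"z":0,"ax":0,"ay":0,"az":0,"fingers":255}
    - {"x":0,"y":-0.9,"z":0,"ax":0,"ay":0,"az":0,"fingers":255}
    - {"x":0,"y":-1.2,"z":0,"ax":0,"ay":0,"az":0,"fingers":255}

```text
time: 13.7
tcp_pos: [0.5266, -0.0861, 0.0457]
ee_rot: [[-0.002, 1.0, 0.001], [1.0, 0.002, 0.003], [0.003, 0.001, -1.0]]
ft_force: [1.1, 11.0, 9.6]
gripper_width: 0.0157
```

Call:
carry_out:
  deltas:
    - {"x":0,"y":0.3,"z":0,"ax":0,"ay":0,"az":0,"fingers":255}
    - {"x":0,"y":0.6,"z":0,"ax":0,"ay":0,"az":0,"fingers":255}
    - {"x":0,"y":0.9,"z":0,"ax":0,"ay":0,"az":0,"fingers":255}

```text
time: 14.08
tcp_pos: [0.5274, -0.0815, 0.0457]
ee_rot: [[-0.003, 1.0, 0.003], [1.0, 0.003, -0.004], [-0.004, 0.003, -1.0]]
ft_force: [0.1, -6.8, 3.1]
gripper_width: 0.0152
```

Call:
carry_out:
  deltas:
    - {"x":0,"y":0.3,"z":0,"ax":0,"ay":0,"az":0,"fingers":255}

```text
time: 14.2
tcp_pos: [0.5275, -0.0785, 0.0457]
ee_rot: [[-0.002, 1.0, 0.003], [1.0, 0.002, -0.004], [-0.004, 0.003, -1.0]]
ft_force: [0.2, -7.4, 2.9]
gripper_width: 0.0153
```

The slide forces depend on the downward press through the post (fz 9.6 N gives 11 N, 3 N gives 7 N). I'll ease the tool up a little and measure again.

Call:
carry_out:
  deltas:
    - {"x":0,"y":0,"z":0.05,"ax":0,"ay":0,"az":0,"fingers":255}
    - {"x":0,"y":-0.3,"z":0.1,"ax":0,"ay":0,"az":0,"fingers":255}
    - {"x":0,"y":-0.6,"z":0.1,"ax":0,"ay":0,"az":0,"fingers":255}
    - {"x":0,"y":-0.9,"z":0.1,"ax":0,"ay":0,"az":0,"fingers":255}
    - {"x":0,"y":-1.2,"z":0.1,"ax":0,"ay":0,"az":0,"fingers":255}

```text
time: 14.82
tcp_pos: [0.5258, -0.0865, 0.0457]
ee_rot: [[-0.002, 1.0, -0.001], [1.0, 0.002, 0.003], [0.003, -0.001, -1.0]]
ft_force: [0.8, 7.4, 3.6]
gripper_width: 0.0155
```

Call:
carry_out:
  deltas:
    - {"x":0,"y":0.3,"z":0,"ax":0,"ay":0,"az":0,"fingers":255}
    - {"x":0,"y":0.6,"z":0,"ax":0,"ay":0,"az":0,"fingers":255}
    - {"x":0,"y":0.9,"z":0,"ax":0,"ay":0,"az":0,"fingers":255}
    - {"x":0,"y":1.2,"z":0,"ax":0,"ay":0,"az":0,"fingers":255}

```text
time: 15.32
tcp_pos: [0.5265, -0.0776, 0.0458]
ee_rot: [[-0.002, 1.0, 0.001], [1.0, 0.002, -0.002], [-0.002, 0.001, -1.0]]
ft_force: [0.1, -5.9, 0.4]
gripper_width: 0.0151
```

Fit: drag at zero press is about 5.5 N (free ≈2.2, foot ≈3.3 N), i.e. about 2.7 N under the foot. Contact is made but light; about 0.2 rad more is needed. Going back to the driver.

Call:
carry_out:
  deltas:
    - {"x":0,"y":0,"z":0,"ax":0,"ay":0,"az":0,"fingers":120}
    - {"x":0,"y":0,"z":0,"ax":0,"ay":0,"az":0,"fingers":120}
    - {"x":0,"y":0,"z":0,"ax":0,"ay":0,"az":0,"fingers":120}
    - {"x":0,"y":0,"z":4,"ax":0,"ay":0,"az":0,"fingers":120}
    - {"x":0,"y":0,"z":9,"ax":0,"ay":0,"az":0,"fingers":120}
    - {"x":0,"y":0.5,"z":14,"ax":0,"ay":0,"az":0,"fingers":120}
    - {"x":0,"y":3,"z":16,"ax":0,"ay":0,"az":0,"fingers":120}
    - {"x":0,"y":7,"z":16,"ax":0,"ay":0,"az":0,"fingers":120}
    - {"x":0,"y":10.5,"z":16,"ax":0,"ay":0,"az":0,"fingers":120}
    - {"x":0,"y":11.5,"z":16,"ax":0,"ay":0,"az":0,"fingers":120}
    - {"x":0,"y":11.5,"z":16,"ax":0,"ay":0,"az":0,"fingers":120}

```text
time: 16.7
tcp_pos: [0.5261, 0.0387, 0.2055]
ee_rot: [[-0.003, 1.0, -0.0], [1.0, 0.003, -0.0], [-0.0, -0.0, -1.0]]
ft_force: [-0.8, 0.1, 0.4]
gripper_width: 0.049
```

Call:
carry_out:
  deltas:
    - {"x":0,"y":-0.1,"z":-3,"ax":0,"ay":0,"az":0,"fingers":120}
    - {"x":0,"y":-0.1,"z":-6,"ax":0,"ay":0,"az":0,"fingers":120}
    - {"x":0,"y":-0.1,"z":-6.9,"ax":0,"ay":0,"az":0,"fingers":120}
    - {"x":0,"y":-0.1,"z":-6.9,"ax":0,"ay":0,"az":0,"fingers":255}
    - {"x":0,"y":-0.1,"z":-6.9,"ax":0,"ay":0,"az":0,"fingers":255}
    - {"x":0,"y":-0.1,"z":-6.9,"ax":0,"ay":0,"az":0,"fingers":255}
    - {"x":0,"y":-0.1,"z":-6.9,"ax":0,"ay":0,"az":0,"fingers":255}
    - {"x":0,"y":-0.1,"z":-6.9,"ax":0,"ay":0,"az":0,"fingers":255}
    - {"x":0,"y":-0.1,"z":-6.9,"ax":0,"ay":0,"az":0,"fingers":255}

```text
time: 17.82
tcp_pos: [0.527, 0.0373, 0.1376]
ee_rot: [[-0.002, 1.0, 0.002], [1.0, 0.002, -0.001], [-0.001, 0.002, -1.0]]
ft_force: [-0.4, -1.4, 7.0]
gripper_width: 0.0277
```

Call:
carry_out:
  deltas:
    - {"x":0,"y":0,"z":0,"ax":0,"ay":0,"az":-0.1,"fingers":255}
    - {"x":0,"y":0,"z":-0.05,"ax":0,"ay":0,"az":-0.2,"fingers":255}
    - {"x":0,"y":0,"z":-0.05,"ax":0,"ay":0,"az":-0.22,"fingers":255}
    - {"x":0,"y":0,"z":-0.05,"ax":0,"ay":0,"az":-0.22,"fingers":255}
    - {"x":0,"y":0,"z":-0.05,"ax":0,"ay":0,"az":-0.22,"fingers":255}

```text
time: 18.45
tcp_pos: [0.5268, 0.0373, 0.1372]
ee_rot: [[0.216, 0.976, 0.002], [0.976, -0.216, -0.001], [-0.0, 0.002, -1.0]]
ft_force: [-0.7, -1.5, 8.1]
gripper_width: 0.0279
```

```bash
python3 -c "
from h import *
s=r.observe();print(s['time'],s['ft_force'],s['torque'],s['tcp_pos'],s['joints'][5])"
```

```text
18.45 [-0.700563   -1.47157558  8.08912298] [-0.25350165  0.11276551  0.07556666] [0.52677876 0.03733219 0.13721777] 0.07745127470732427
```

Call:
carry_out:
  deltas:
    - {"x":0,"y":0,"z":0,"ax":0,"ay":0,"az":0,"fingers":120}
    - {"x":0,"y":0,"z":0,"ax":0,"ay":0,"az":0,"fingers":120}
    - {"x":0,"y":0,"z":0,"ax":0,"ay":0,"az":0,"fingers":120}
    - {"x":0,"y":0,"z":3,"ax":0,"ay":0,"az":0,"fingers":120}
    - {"x":0,"y":0,"z":6,"ax":0,"ay":0,"az":0,"fingers":120}

```text
time: 19.08
tcp_pos: [0.5257, 0.0376, 0.1962]
ee_rot: [[0.216, 0.976, -0.002], [0.976, -0.216, 0.0], [-0.0, -0.002, -1.0]]
ft_force: [0.5, 0.3, 0.3]
gripper_width: 0.0492
```

Call:
carry_out:
  deltas:
    - {"x":0,"y":-3,"z":0.5,"ax":0,"ay":0,"az":0.1,"fingers":120}
    - {"x":0,"y":-7,"z":0,"ax":0,"ay":0,"az":0.2,"fingers":120}
    - {"x":0,"y":-10,"z":-2,"ax":0,"ay":0,"az":0.22,"fingers":120}
    - {"x":0,"y":-11.5,"z":-5,"ax":0,"ay":0,"az":0.22,"fingers":120}
    - {"x":0,"y":-11.5,"z":-9,"ax":0,"ay":0,"az":0.22,"fingers":120}
    - {"x":0,"y":-11.5,"z":-13,"ax":0,"ay":0,"az":0.22,"fingers":120}
    - {"x":0,"y":-11.5,"z":-15,"ax":0,"ay":0,"az":0.22,"fingers":120}
    - {"x":0,"y":-11.5,"z":-15,"ax":0,"ay":0,"az":0.22,"fingers":255}
    - {"x":0,"y":-11.5,"z":-15,"ax":0,"ay":0,"az":0.22,"fingers":255}
    - {"x":0,"y":-11.5,"z":-15,"ax":0,"ay":0,"az":0.22,"fingers":255}
    - {"x":0,"y":-11.5,"z":-15,"ax":0,"ay":0,"az":0.22,"fingers":255}
    - {"x":0,"y":-11.5,"z":-15,"ax":0,"ay":0,"az":0.22,"fingers":255}
    - {"x":0,"y":-11.5,"z":-15,"ax":0,"ay":0,"az":0.22,"fingers":255}
    - {"x":0,"y":-11.5,"z":-14.9,"ax":0,"ay":0,"az":0.22,"fingers":255}

```text
time: 20.82
tcp_pos: [0.5263, -0.0776, 0.0473]
ee_rot: [[-0.002, 1.0, 0.0], [1.0, 0.002, -0.0], [-0.0, 0.0, -1.0]]
ft_force: [0.6, -0.2, -2.8]
gripper_width: 0.0155
```

Call:
carry_out:
  deltas:
    - {"x":0,"y":-0.3,"z":0.05,"ax":0,"ay":0,"az":0,"fingers":255}
    - {"x":0,"y":-0.6,"z":0.05,"ax":0,"ay":0,"az":0,"fingers":255}
    - {"x":0,"y":-0.9,"z":0.05,"ax":0,"ay":0,"az":0,"fingers":255}
    - {"x":0,"y":-1.2,"z":0.05,"ax":0,"ay":0,"az":0,"fingers":255}

```text
time: 21.32
tcp_pos: [0.5253, -0.0871, 0.0472]
ee_rot: [[-0.002, 1.0, -0.002], [1.0, 0.002, 0.004], [0.004, -0.002, -1.0]]
ft_force: [0.2, 9.8, 1.0]
gripper_width: 0.0156
```

Call:
carry_out:
  deltas:
    - {"x":0,"y":0.3,"z":0,"ax":0,"ay":0,"az":0,"fingers":255}
    - {"x":0,"y":0.6,"z":0,"ax":0,"ay":0,"az":0,"fingers":255}
    - {"x":0,"y":0.9,"z":0,"ax":0,"ay":0,"az":0,"fingers":255}
    - {"x":0,"y":1.2,"z":0,"ax":0,"ay":0,"az":0,"fingers":255}

```text
time: 21.82
tcp_pos: [0.527, -0.08, 0.048]
ee_rot: [[-0.003, 1.0, 0.002], [1.0, 0.003, -0.004], [-0.004, 0.002, -1.0]]
ft_force: [0.6, -7.0, -1.7]
gripper_width: 0.0151
```

Call:
carry_out:
  deltas:
    - {"x":0,"y":0.3,"z":-0.03,"ax":0,"ay":0,"az":0,"fingers":255}
    - {"x":0,"y":0.5,"z":-0.03,"ax":0,"ay":0,"az":0,"fingers":255}

```text
time: 22.08
tcp_pos: [0.5269, -0.0748, 0.0476]
ee_rot: [[-0.002, 1.0, 0.001], [1.0, 0.002, -0.004], [-0.004, 0.001, -1.0]]
ft_force: [-0.3, -7.8, -1.7]
gripper_width: 0.0153
```

Call:
carry_out:
  deltas:
    - {"x":0,"y":-0.3,"z":0,"ax":0,"ay":0,"az":0,"fingers":255}
    - {"x":0,"y":-0.6,"z":0,"ax":0,"ay":0,"az":0,"fingers":255}
    - {"x":0,"y":-0.9,"z":0,"ax":0,"ay":0,"az":0,"fingers":255}
    - {"x":0,"y":-1.2,"z":0,"ax":0,"ay":0,"az":0,"fingers":255}
    - {"x":0,"y":-1.5,"z":0,"ax":0,"ay":0,"az":0,"fingers":255}

```text
time: 22.7
tcp_pos: [0.5255, -0.0849, 0.0472]
ee_rot: [[-0.002, 1.0, -0.001], [1.0, 0.002, 0.004], [0.004, -0.001, -1.0]]
ft_force: [0.2, 10.2, 1.9]
gripper_width: 0.0154
```

Call:
carry_out:
  deltas:
    - {"x":0,"y":0.3,"z":0,"ax":0,"ay":0,"az":0,"fingers":255}
    - {"x":0,"y":0.6,"z":0,"ax":0,"ay":0,"az":0,"fingers":255}
    - {"x":0,"y":0.9,"z":0,"ax":0,"ay":0,"az":0,"fingers":255}
    - {"x":0,"y":1.2,"z":0,"ax":0,"ay":0,"az":0,"fingers":255}
    - {"x":0,"y":1.5,"z":0,"ax":0,"ay":0,"az":0,"fingers":255}

```text
time: 23.32
tcp_pos: [0.527, -0.0748, 0.0477]
ee_rot: [[-0.002, 1.0, 0.002], [1.0, 0.002, -0.004], [-0.004, 0.002, -1.0]]
ft_force: [-0.3, -7.4, -0.9]
gripper_width: 0.0157
```

Drag is now about 8.7 N, so about 5 N (4–6.5) under the foot: a little light. One small nudge of about 0.08 rad, then a final check.

Call:
carry_out:
  deltas:
    - {"x":0,"y":0,"z":0,"ax":0,"ay":0,"az":0,"fingers":120}
    - {"x":0,"y":0,"z":0,"ax":0,"ay":0,"az":0,"fingers":120}
    - {"x":0,"y":0,"z":0,"ax":0,"ay":0,"az":0,"fingers":120}
    - {"x":0,"y":0,"z":4,"ax":0,"ay":0,"az":0,"fingers":120}
    - {"x":0,"y":0,"z":9,"ax":0,"ay":0,"az":0,"fingers":120}
    - {"x":0,"y":0.5,"z":14,"ax":0,"ay":0,"az":0,"fingers":120}
    - {"x":0,"y":3,"z":16,"ax":0,"ay":0,"az":0,"fingers":120}
    - {"x":0,"y":7,"z":16,"ax":0,"ay":0,"az":0,"fingers":120}
    - {"x":0,"y":10.2,"z":16,"ax":0,"ay":0,"az":0,"fingers":120}
    - {"x":0,"y":11.1,"z":16,"ax":0,"ay":0,"az":0,"fingers":120}
    - {"x":0,"y":11.1,"z":16,"ax":0,"ay":0,"az":0,"fingers":120}

```text
time: 24.7
tcp_pos: [0.5261, 0.0387, 0.2073]
ee_rot: [[-0.003, 1.0, -0.0], [1.0, 0.003, -0.0], [-0.0, -0.0, -1.0]]
ft_force: [-0.0, -0.8, 0.4]
gripper_width: 0.0492
```

Call:
carry_out:
  deltas:
    - {"x":0,"y":-0.1,"z":-3,"ax":0,"ay":0,"az":0,"fingers":120}
    - {"x":0,"y":-0.1,"z":-6,"ax":0,"ay":0,"az":0,"fingers":120}
    - {"x":0,"y":-0.1,"z":-7,"ax":0,"ay":0,"az":0,"fingers":120}
    - {"x":0,"y":-0.1,"z":-7,"ax":0,"ay":0,"az":0,"fingers":255}
    - {"x":0,"y":-0.1,"z":-7,"ax":0,"ay":0,"az":0,"fingers":255}
    - {"x":0,"y":-0.1,"z":-7,"ax":0,"ay":0,"az":0,"fingers":255}
    - {"x":0,"y":-0.1,"z":-7,"ax":0,"ay":0,"az":0,"fingers":255}
    - {"x":0,"y":-0.1,"z":-7,"ax":0,"ay":0,"az":0,"fingers":255}
    - {"x":0,"y":-0.1,"z":-7,"ax":0,"ay":0,"az":0,"fingers":255}

```text
time: 25.82
tcp_pos: [0.5269, 0.0373, 0.1384]
ee_rot: [[-0.002, 1.0, 0.002], [1.0, 0.002, -0.001], [-0.001, 0.002, -1.0]]
ft_force: [-0.8, -1.5, 6.5]
gripper_width: 0.0277
```

Call:
carry_out:
  deltas:
    - {"x":0,"y":0,"z":0,"ax":0,"ay":0,"az":-0.05,"fingers":255}
    - {"x":0,"y":0,"z":0,"ax":0,"ay":0,"az":-0.09,"fingers":255}
    - {"x":0,"y":0,"z":0,"ax":0,"ay":0,"az":-0.09,"fingers":255}
    - {"x":0,"y":0,"z":0,"ax":0,"ay":0,"az":-0.09,"fingers":255}

```text
time: 26.32
tcp_pos: [0.5268, 0.0373, 0.1382]
ee_rot: [[0.088, 0.996, 0.002], [0.996, -0.088, -0.001], [-0.0, 0.002, -1.0]]
ft_force: [0.3, 0.1, 5.6]
gripper_width: 0.0277
```

```bash
python3 -c "
from h import *
s=r.observe();print(s['time'],s['ft_force'],s['torque'],s['tcp_pos'],s['joints'][5])"
```

```text
26.325 [0.28526176 0.06268824 5.59650227] [-0.25987629  0.05476449  0.08535027] [0.52681577 0.03730022 0.13823369] -0.05253060891677085
```

Call:
carry_out:
  deltas:
    - {"x":0,"y":0,"z":0,"ax":0,"ay":0,"az":0,"fingers":120}
    - {"x":0,"y":0,"z":0,"ax":0,"ay":0,"az":0,"fingers":120}
    - {"x":0,"y":0,"z":0,"ax":0,"ay":0,"az":0,"fingers":120}
    - {"x":0,"y":0,"z":3,"ax":0,"ay":0,"az":0,"fingers":120}
    - {"x":0,"y":0,"z":6,"ax":0,"ay":0,"az":0,"fingers":120}

```text
time: 26.95
tcp_pos: [0.5257, 0.0376, 0.1975]
ee_rot: [[0.088, 0.996, -0.002], [0.996, -0.088, 0.0], [0.0, -0.002, -1.0]]
ft_force: [0.4, -0.6, -0.3]
gripper_width: 0.0494
```

Call:
carry_out:
  deltas:
    - {"x":0,"y":-3,"z":0.5,"ax":0,"ay":0,"az":0.05,"fingers":120}
    - {"x":0,"y":-7,"z":0,"ax":0,"ay":0,"az":0.09,"fingers":120}
    - {"x":0,"y":-10,"z":-2,"ax":0,"ay":0,"az":0.09,"fingers":120}
    - {"x":0,"y":-11.2,"z":-5,"ax":0,"ay":0,"az":0.09,"fingers":120}
    - {"x":0,"y":-11.2,"z":-9,"ax":0,"ay":0,"az":0.09,"fingers":120}
    - {"x":0,"y":-11.2,"z":-13,"ax":0,"ay":0,"az":0.09,"fingers":120}
    - {"x":0,"y":-11.2,"z":-15.1,"ax":0,"ay":0,"az":0.09,"fingers":120}
    - {"x":0,"y":-11.2,"z":-15.1,"ax":0,"ay":0,"az":0.09,"fingers":255}
    - {"x":0,"y":-11.2,"z":-15.1,"ax":0,"ay":0,"az":0.09,"fingers":255}
    - {"x":0,"y":-11.2,"z":-15.1,"ax":0,"ay":0,"az":0.09,"fingers":255}
    - {"x":0,"y":-11.2,"z":-15.1,"ax":0,"ay":0,"az":0.09,"fingers":255}
    - {"x":0,"y":-11.2,"z":-15.1,"ax":0,"ay":0,"az":0.09,"fingers":255}
    - {"x":0,"y":-11.2,"z":-15.1,"ax":0,"ay":0,"az":0.09,"fingers":255}
    - {"x":0,"y":-11.2,"z":-15,"ax":0,"ay":0,"az":0.09,"fingers":255}

```text
time: 28.7
tcp_pos: [0.5264, -0.0747, 0.0475]
ee_rot: [[-0.002, 1.0, 0.001], [1.0, 0.002, -0.0], [-0.0, 0.001, -1.0]]
ft_force: [1.1, -0.4, -3.2]
gripper_width: 0.0158
```

Call:
carry_out:
  deltas:
    - {"x":0,"y":-0.3,"z":0.05,"ax":0,"ay":0,"az":0,"fingers":255}
    - {"x":0,"y":-0.6,"z":0.05,"ax":0,"ay":0,"az":0,"fingers":255}
    - {"x":0,"y":-0.9,"z":0.05,"ax":0,"ay":0,"az":0,"fingers":255}
    - {"x":0,"y":-1.2,"z":0.05,"ax":0,"ay":0,"az":0,"fingers":255}
    - {"x":0,"y":-1.5,"z":0.05,"ax":0,"ay":0,"az":0,"fingers":255}

```text
time: 29.32
tcp_pos: [0.5252, -0.0866, 0.0474]
ee_rot: [[-0.001, 1.0, -0.002], [1.0, 0.001, 0.005], [0.005, -0.002, -1.0]]
ft_force: [-0.3, 11.3, 2.4]
gripper_width: 0.0153
```

Call:
carry_out:
  deltas:
    - {"x":0,"y":0.3,"z":0,"ax":0,"ay":0,"az":0,"fingers":255}
    - {"x":0,"y":0.6,"z":0,"ax":0,"ay":0,"az":0,"fingers":255}
    - {"x":0,"y":0.9,"z":0,"ax":0,"ay":0,"az":0,"fingers":255}
    - {"x":0,"y":1.2,"z":0,"ax":0,"ay":0,"az":0,"fingers":255}
    - {"x":0,"y":1.5,"z":0,"ax":0,"ay":0,"az":0,"fingers":255}

```text
time: 29.95
tcp_pos: [0.527, -0.0774, 0.0482]
ee_rot: [[-0.002, 1.0, 0.002], [1.0, 0.002, -0.005], [-0.005, 0.002, -1.0]]
ft_force: [-0.1, -10.3, -1.1]
gripper_width: 0.0154
```

Corrected drag is about 10.4 N, so about 6.4 N under the foot. Now I'll release, retreat and look.

Call:
carry_out:
  deltas:
    - {"x":0,"y":0,"z":0,"ax":0,"ay":0,"az":0,"fingers":110}
    - {"x":0,"y":0,"z":0,"ax":0,"ay":0,"az":0,"fingers":110}
    - {"x":0,"y":0,"z":0,"ax":0,"ay":0,"az":0,"fingers":110}
    - {"x":0,"y":0,"z":0,"ax":0,"ay":0,"az":0,"fingers":110}
    - {"x":0,"y":0,"z":4,"ax":0,"ay":0,"az":0,"fingers":110}
    - {"x":0,"y":0,"z":9,"ax":0,"ay":0,"az":0,"fingers":110}
    - {"x":0,"y":-2,"z":14,"ax":0,"ay":0,"az":0,"fingers":110}
    - {"x":0,"y":-6,"z":18,"ax":0,"ay":0,"az":0,"fingers":110}
    - {"x":0,"y":-11,"z":20,"ax":0,"ay":0,"az":0,"fingers":110}
    - {"x":0,"y":-16,"z":20,"ax":0,"ay":0,"az":0,"fingers":110}
    - {"x":0,"y":-16,"z":20,"ax":0,"ay":0,"az":0,"fingers":110}
    - {"x":0,"y":-16,"z":20,"ax":0,"ay":0,"az":0,"fingers":110}

```text
time: 31.45
tcp_pos: [0.5258, -0.2338, 0.2474]
ee_rot: [[-0.001, 1.0, -0.001], [1.0, 0.001, 0.001], [0.001, -0.001, -1.0]]
ft_force: [-0.0, 0.1, -1.5]
gripper_width: 0.053
```

Run:
```python
from h import *
S,im,d=shot("side")
cv2.imwrite("pics/s3.png",cv2.resize(im[110:410,180:460],None,fx=2,fy=2,interpolation=2)[:,:,::-1])
```

```text
(no output)
```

View pics/s3.png

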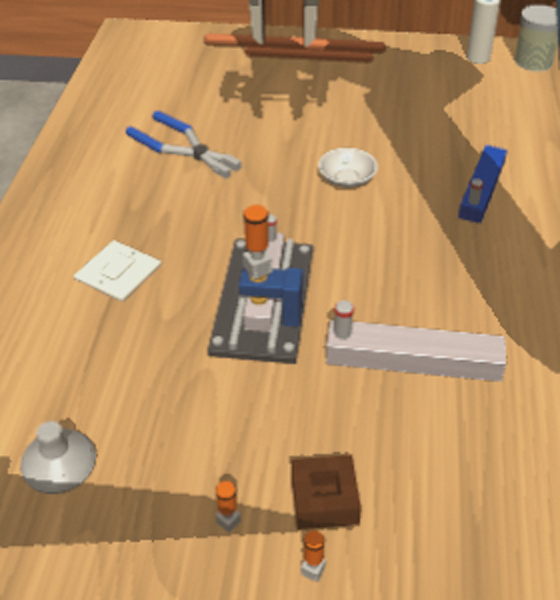

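The picture shows the driver upright on the screw (257,240), the block under the foot (260,315), the holder empty (325,490) and everything else where it was. The arm is clear, so I'm handing in.

```bash
python3 -c "
from workcell import r
print(r.close_job())"
```

```text
the job is handed in; nothing more can be done
None
```

The job is handed in, at about 31.5 s of the 72 s allowed. I took the large orange driver from the holder and seated it on the screw. I then turned it clockwise in three steps (0.75, 0.22 and 0.09 rad at the tool, minus socket play). After each step I pinched the post and slid the block about 1 cm back and forth.

**Drag:** after taking out the vertical press through the post, the three checks gave about 5.5, 8.6 and 10.4 N. The last means roughly 6.4 N under the foot, or about 5–8 N given the unknown friction, so it is firm but not jammed. In the final check the two directions differed by about 1 N (10.0 against 10.9 N corrected).

**Final view:** it shows the driver standing on the screw, the block under the foot, the arm clear, and the other things apparently undisturbed.

**Departures:** the first move call was refused for missing keys, so nothing moved and one picture was wasted. In all I viewed 10 pictures.

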